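# Open the battery cover of the electric pencil sharpener

### The arm

A 6-joint arm with a two-finger parallel gripper is mounted at the origin on the work surface. World frame = base frame: x ahead of the robot, y to its left, z up, the work surface at z = 0. Lengths are in mm, angles in rad, forces in N, time in s.
With the tool pointing down it reaches from about 350 to 875 mm from the base axis. Payload 4.2 kg.
Tool frame: the origin (TCP) lies on the centre line of the jaws, within the pads' length; the fingertips stand 14 mm ahead of it and the grasp point (between the pads) lies 5 mm behind it (tcp_to_tips is the distance from the TCP to the fingertips, in mm); z points along the fingers, y is the direction in which the jaws open and shut (so a half turn about z gives the same grasp; the last joint's range is limited). The gripper opens to 85 mm and grips with 20 to 120 N. Pads are 22 mm wide; open, the fingers measure 114 mm over their backs; the gripper's body (76 mm by 85 mm) begins 54 mm behind the grasp point. The pads swing forward as they close: fully open they stand 13 mm farther back than shut.
Start: joints at [-0.874, 0.385, 0.008, 0, -1.194, -0.259], TCP at [264.979, -566.026, 245.312] pointing down, gripper open.
Joint ranges: [-3.14, 3.14], [-1.21, 2.06], [-1.07, 1.41], [-3.16, 2.05], [-2.99, -0.16], [-3.1, 3.1]. Speed limits (rad/s): [2.79, 2.79, 3.14, 3.14, 3.14, 3.14].

### API

Orientations are given as a unit quaternion [x, y, z, w].
In Python, from bench import read_state, get_image, job_done, tcp_to_tips gives the robot as it stands. The module is installed in compiled form; this text tells all that it offers.
- The arm moves only by the tool play_rows, never from a script. Its argument "targets" is a list of rows, each an object of numbers: "gripper": the gripper's target within -1 to 1 (shut at 1, half-way at 0, fully open at -1); "tx", "ty", "tz": the shift along the tool's x, y, z scaled (see below); "spin": the turn about the tool's z scaled (see below). A call has 1 to 12 rows; each row is the pose to reach, as a shift and turn from the pose commanded when the call began, along the tool's axes at that moment; what a row does not reach only later rows make up. The controller multiplies each number of a shift by 0.25 m and each number of a turn by pi/4 rad. A row lasts 1/8 s, in which the tool goes at most 62.5 mm and 10.7 degrees, less where a joint would pass 70% of its speed; a pose out of reach is approached as far as the arm can. A call with a number of a shift or a turn outside -1 to 1 is refused whole. A call with a gripper value outside its range is refused whole. The fingers move at their own pace and stop on an object; the grip force is fixed at half the most. Time passes only in rows, so rows that repeat a pose let the fingers close. It gives the time, the measured TCP pose, the force and the opening at its end, in the units of the state.
- read_state(): the state, without advancing time (a new reading comes with each control period).
- get_image(name): name is "scene" or "top"; returns a dict with "frame" (420x560x3 uint8, red, green, blue), "depth" (420x560 float32, mm along the optical axis (not along the pixel's ray), 0 where there is no reading), "mtx" (3x3 intrinsics, pixels), "world_to_cam" (4x4, takes a point from world to camera coordinates). Camera axes: x right, y up, looking along -z (the intrinsics and any distortion apply to the point x, -y, -z); pixel columns grow to the right and rows downward; lengths in mm; the calibration is good to about 2 mm. A picture is of the moment at which its call begins.
- job_done(): hands the job in, once; it reports no verdict.
The state is a dict: "clock": time; "joints": joint angles; "joint_vel": joint speeds; "joint_efforts": joint torques, N m; "position": TCP position; "ee_rot": TCP orientation; "contact_force": force on the tool from outside, world axes, zero at the start; "wrist_torque": the same for the moment, N m; "gripper_width": finger opening in mm.
Only numpy, scipy, OpenCV 4.12 (cv2) and the standard library are available. Lean on these libraries where they do the work, as an engineer would, in place of code of your own. Each camera call takes 0.05 s, during which the arm holds its last target.

### The job

The electric pencil sharpener needs new batteries: on its top, press the cover's release tab inward until it is free of its keeper, then lift the cover by its handle and pivot it up so that it stands open by itself at least 50 degrees. The sharpener is the white case with the round pencil port and a pencil in its end; the matching white case without a port is the lamp's power pack, whose release tab must be left as it is.

Things in the scene. Friction and masses are not known exactly. Their poses are not given: they have to be found in the camera images.
- sharpener: Electric pencil sharpener: white case 190 mm long (x), 110 wide (y), top at z = 50 mm, stuck fast to the desk. Origin: centre of underside, z up. Round grey pencil port (48 mm wide) and pencil stub at its +x end, out to x = 180 mm. A grey cover, 117 x 82 x 5 mm, lies flush in its top, x = -65 to 52 mm. The lamp's power pack is alike, without port and pencil.
- sharpener_tab (a joint): Inward slide of the release tab, m: towards the hinge (case +x), 0 to 0.009 (stop), 3 N friction, stays where left; cover locked below 0.006; starts at 0 to 0.002. Tab: upright plate on the cover, 30 mm wide, 6 thick, z = 50 to 74 mm in the case's frame, centre x = -55, y = 0 mm at 0. A fixed steel keeper lies before it: x = -86 to -66 mm, 40 wide, top z = 55 mm; press above it.
- sharpener_cover (a joint): Opening angle of the cover, rad: 0 shut, 1.75 fully back. Hinge along the case's y at x = 53, z = 47.5 mm in its frame; the free edge (-x end) swings up and over to +x. Cover 60 to 130 g; the stiff hinge (0.1 N m) holds it where it is left. Locked, it gives some 0.03 rad.
- sharpener_handle (a point): Centre of the bail handle's round bar, on the cover: 10 mm thick, along y, 58 mm clear between its end posts, 27 mm clear under it; x = -3, y = 0, z = 82 mm in the case's frame when shut; axes turn with the cover. The bar can turn within a light pinch, so the gripper may stay upright. The open panel stands 32 mm from the bar: to let go, spread the fingers only some 10 mm a side.
- pack_tab (a joint): The same slide of the release tab on the power pack (like case, cover, tab and handle, but no port or pencil), m: starts at 0 and must stay below 0.004. The pack stands on the other side of the table's middle line (y = 0) from the sharpener.

How it is judged:
By the outcome, as a careful person would: the job done as asked, in the order asked, and still so for the second after the job is handed in, with the robot touching nothing.
It also fails if it takes over 48 s, if anything falls off the work surface, if the arm or the gripper's body presses on something with over 40 N, if the wrist force passes 120 N, or if a joint passes its speed limit or range.

## Working session

There is one attempt and no reset: what is moved stays moved. The work goes in short steps, Python scripts to look and compute and a tool call to move; the robot and the scene stay as the last step left them, time stands still between calls to the robot, and variables do not carry over. Pictures are saved under pics/ and viewed, and the job is handed in when it is done.

Besides the shell and the picture viewer there is one more tool, called after "Call:" as name(argument=value, ...) on one line, values as JSON. play_rows: Moves the arm, as the interface text tells. Its arguments: {"type":"object","properties":{"targets":{"type":"array","items":{"type":"object","properties":{"gripper":{"type":"number"},"tx":{"type":"number","minimum":-1,"maximum":1},"ty":{"type":"number","minimum":-1,"maximum":1},"tz":{"type":"number","minimum":-1,"maximum":1},"spin":{"type":"number","minimum":-1,"maximum":1}}}}},"required":["targets"]}

```bash
mkdir -p pics; python3 - <<'E'
from bench import *
import cv2,numpy as np,pickle
s=read_state();print(s)
d={}
for n in("scene","top"):
    g=get_image(n);d[n]=g
    cv2.imwrite(f"pics/{n}0.png",g["frame"][:,:,::-1])
    print(n,g["mtx"],g["world_to_cam"].round(3))
pickle.dump(d,open("im0.pkl","wb"))
E
```

```text
{'clock': 0.0, 'joints': array([-8.74383740e-01,  3.85560359e-01,  6.60239691e-03, -4.91354660e-04,
       -1.19400300e+00, -2.58585878e-01]), 'joint_vel': array([ 0.00133713,  0.00046849,  0.00024519, -0.00083281,  0.00040973,
        0.00068848]), 'joint_efforts': array([ 7.45134439e-04, -3.92290950e+01,  1.88407838e+01,  4.18637350e+00,
       -4.63003802e-03,  1.39688911e-06]), 'position': array([ 264.74975155, -565.53360078,  244.2112253 ]), 'ee_rot': array([-2.17080427e-01,  9.76153095e-01,  1.06619719e-03, -2.94586611e-04]), 'contact_force': array([0.16202245, 0.13927733, 0.34490448]), 'wrist_torque': array([ 0.01650617,  0.03527762, -0.00600446]), 'gripper_width': 85.64884252452256}
scene [[447.77523157   0.         281.20783972]
 [  0.         447.77523157 209.92799635]
 [  0.           0.           1.        ]] [[ 6.680000e-01  7.440000e-01  1.800000e-02 -3.794950e+02]
 [-4.260000e-01  3.630000e-01  8.290000e-01  1.897660e+02]
 [ 6.090000e-01 -5.620000e-01  5.600000e-01 -1.252298e+03]
 [ 0.000000e+00  0.000000e+00  0.000000e+00  1.000000e+00]]
top [[512.80486914   0.         279.52780627]
 [  0.         512.80486914 204.17300793]
 [  0.           0.           1.        ]] [[ 1.900000e-02 -1.000000e+00  1.900000e-02 -2.824100e+01]
 [ 9.940000e-01  2.100000e-02  1.110000e-01 -5.721270e+02]
 [-1.110000e-01  1.700000e-02  9.940000e-01 -1.116987e+03]
 [ 0.000000e+00  0.000000e+00  0.000000e+00  1.000000e+00]]
```

```bash
ls pics
```

```text
scene0.png
top0.png
```

View pics/top0.png

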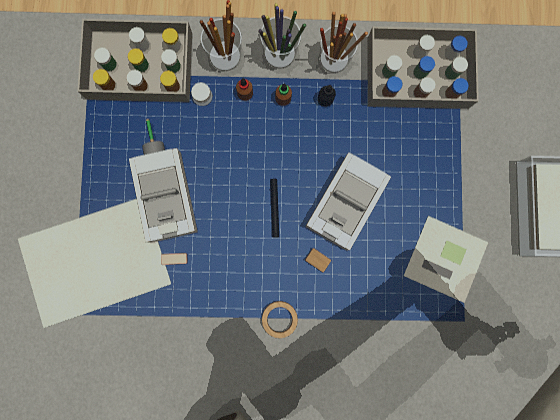

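View pics/scene0.png

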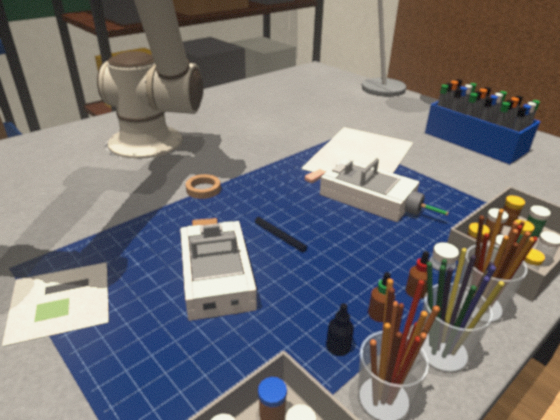

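The sharpener is the left case in the top view, centred near pixel (162,195), with its grey port and green pencil at (150,130). The pack is at (348,200). I'll measure the sharpener's top from the depth image.

```bash
cat > h.py <<'E'
import numpy as np,cv2
def cloud(g):
    d=g["depth"].astype(float);v,u=np.mgrid[:d.shape[0],:d.shape[1]]
    K=g["mtx"];x=(u-K[0,2])/K[0,0]*d;y=(v-K[1,2])/K[1,1]*d
    P=np.stack([x,-y,-d,np.ones_like(d)],-1)
    return (P@np.linalg.inv(g["world_to_cam"]).T)[...,:3]
def case(P):
    x,y,z=P[...,0],P[...,1],P[...,2]
    return x,y,z
E
python3 - <<'E'
import pickle,numpy as np,cv2
from h import *
g=pickle.load(open("im0.pkl","rb"));
P=cloud(g["top"]);z=P[...,2]
print("case top z",z[160:240,135:190].min(),np.percentile(z[160:235,140:185],[5,25,50,75,95]), "desk",np.median(z[190:230,210:260]))
u,v=np.meshgrid(range(560),range(420))
box=(u>115)&(u<205)&(v>140)&(v<255)
m=box&(z>35)&(z<110)
n,l,st,c=cv2.connectedComponentsWithStats(m.astype(np.uint8));print(st[1:])
rgb=g["top"]["frame"].astype(int)
top=box&(abs(z-50)<7)
pts=P[top][:,:2].astype(np.float32);r=cv2.minAreaRect(pts);print("rect",r,len(pts))
# white
w=box&(rgb.min(-1)>170)&(abs(z-50)<8);r=cv2.minAreaRect(P[w][:,:2].astype(np.float32));print("white",r,w.sum())
# scene camera
Q=cloud(g["scene"]);zz=Q[...,2]
sel=(abs(zz-50)<6)&(np.hypot(Q[...,0]-r[0][0],Q[...,1]-r[0][1])<115)
print("scene",cv2.minAreaRect(Q[sel][:,:2].astype(np.float32)),sel.sum())
for nm,PP in(("top",P),("scene",Q)):
  d=PP-[r[0][0],r[0][1],0]
  s=(np.hypot(d[...,0],d[...,1])<85)&(PP[...,2]>60)&(PP[...,2]<120)
  print(nm,s.sum());
  np.save(nm+"hi.npy",PP[s])
E
python3 - <<'E'
import cv2
a=cv2.imread("pics/top0.png")[100:260,100:260];cv2.imwrite("pics/c1.png",cv2.resize(a,(600,600),interpolation=cv2.INTER_CUBIC))
a=cv2.imread("pics/scene0.png")[140:230,300:460];cv2.imwrite("pics/c2.png",cv2.resize(a,(800,450),interpolation=cv2.INTER_CUBIC))
E
```

```text
case top z -6.447286098847599 [42.28204591 46.93087946 48.76451121 50.73365485 79.63468055] desk -0.5273236371174335
[[ 129  141   66  102 4517]]
rect ((599.5756225585938, 248.47384643554688), (216.17079162597656, 110.88117980957031), 13.95901870727539) 4066
white ((587.7694702148438, 245.28347778320312), (189.74378967285156, 109.09188842773438), 14.026867866516113) 1838
scene ((598.225830078125, 247.19549560546875), (208.6807098388672, 113.14574432373047), 13.967638969421387) 2180
top 230
scene 226
```

View pics/c1.png

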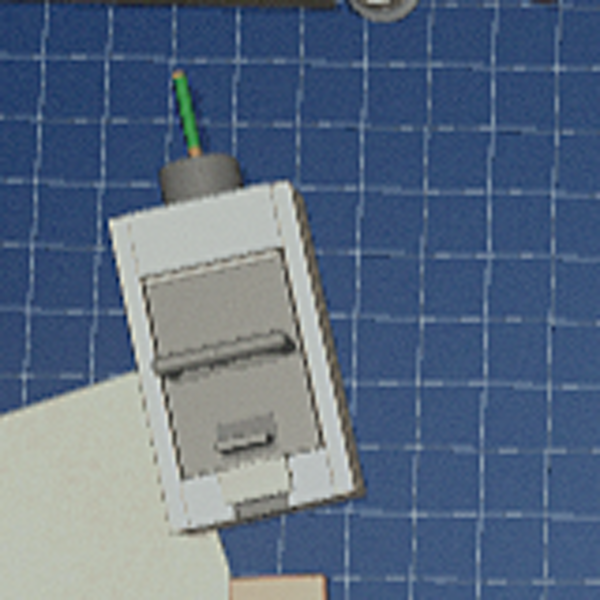

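View pics/c2.png

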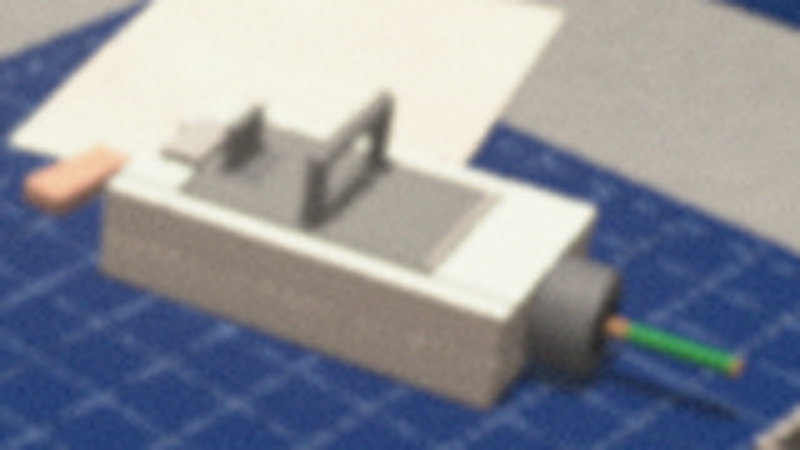

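```bash
python3 - <<'E'
import numpy as np
c=np.array([587.8,245.3]);a=np.radians(14.03);R=np.array([[np.cos(a),np.sin(a)],[-np.sin(a),np.cos(a)]])
for n in("top","scene"):
    p=np.load(n+"hi.npy");q=(p[:,:2]-c)@R.T
    for nm,s in(("tab",(q[:,0]<-35)&(p[:,2]<80)),("tabtop",(q[:,0]<-35)&(p[:,2]>70)&(p[:,2]<80)),("bar",(q[:,0]>-35)&(q[:,0]<30)&(p[:,2]>76))):
        if s.sum():print(n,nm,s.sum(),np.percentile(q[s],[2,50,98],axis=0).round(1).tolist(),np.percentile(p[s,2],[5,50,95]).round(1))
from bench import read_state
from scipy.spatial.transform import Rotation as r
s=read_state();M=r.from_quat(s["ee_rot"]).as_matrix();print(M.round(4))
E
```

```text
top tab 49 [[-58.2, -15.1], [-55.5, -0.4], [-52.8, 14.6]] [64.7 72.  75.5]
top tabtop 41 [[-58.1, -14.3], [-55.2, -1.8], [-52.7, 14.7]] [70.5 72.6 75.6]
top bar 168 [[-8.7, -37.2], [-4.3, 0.2], [0.9, 36.0]] [79.4 84.5 88. ]
scene tab 61 [[-56.3, -15.6], [-50.6, -5.4], [-48.9, 13.1]] [61.1 70.4 76.2]
scene tabtop 31 [[-56.1, -15.3], [-51.3, -5.1], [-49.1, 12.1]] [70.7 75.1 76.3]
scene bar 112 [[-5.5, -39.1], [0.9, -9.5], [4.1, 34.2]] [77.6 87.3 89.9]
[[-9.058e-01 -4.238e-01 -9.000e-04]
 [-4.238e-01  9.058e-01  1.800e-03]
 [ 1.000e-04  2.000e-03 -1.000e+00]]
```

```bash
cat >> h.py <<'E'
from scipy.spatial.transform import Rotation as Ro
C=np.array([587.8,245.3]);A=np.radians(14.03)
def w(cx,cy,z): # case frame -> world
    return np.array([C[0]+np.cos(A)*cx-np.sin(A)*cy,C[1]+np.sin(A)*cx+np.cos(A)*cy,z])
def rep(targets=(),yaw=np.degrees(A)+180):
    from bench import read_state
    s=read_state();M=Ro.from_quat(s["ee_rot"]).as_matrix();p=s["position"]
    cur=np.degrees(np.arctan2(M[1,1],M[0,1]))
    q=p[:2]-C;q=[np.cos(A)*q[0]+np.sin(A)*q[1],-np.sin(A)*q[0]+np.cos(A)*q[1]]
    print("t",round(s["clock"],2),"world",p.round(1),"case",np.round(q,1),"yaw",round(cur,2),"F",s["contact_force"].round(1),"w",round(s["gripper_width"],1),"j",s["joints"].round(2))
    dy=(yaw-cur+180)%360-180
    for t in targets:
        print("shift/250",(M.T@(np.array(t)-p)/250).round(3),"spin",round(-dy/45,3))
E
python3 - <<'E'
from h import *
import bench
try: print(bench.tcp_to_tips() if callable(bench.tcp_to_tips) else bench.tcp_to_tips)
except Exception as e: print(e)
t=w(-105,0,150)
s=bench.read_state()['position']
rep([s+(t-s)*f for f in(.25,.5,.75,1)])
E
```

```text
14.0
t 0.1 world [ 264.8 -565.6  244.3] case [-510.  -708.4] yaw 115.07 F [-0.4 -0.1  0.4] w 85.9 j [-0.87  0.39  0.01 -0.   -1.19 -0.26]
shift/250 [-0.533  0.618  0.096] spin -1.755
shift/250 [-1.066  1.235  0.191] spin -1.755
shift/250 [-1.6    1.853  0.287] spin -1.755
shift/250 [-2.133  2.47   0.382] spin -1.755
```

Call:
play_rows(targets=[{"tx":-0.3,"ty":0.35,"tz":0,"spin":-0.2,"gripper":1},{"tx":-0.6,"ty":0.7,"tz":0,"spin":-0.45,"gripper":1},{"tx":-0.85,"ty":0.98,"tz":0,"spin":-0.7,"gripper":1},{"tx":-0.85,"ty":0.98,"tz":0,"spin":-0.7,"gripper":1},{"tx":-0.85,"ty":0.98,"tz":0,"spin":-0.7,"gripper":1},{"tx":-0.85,"ty":0.98,"tz":0,"spin":-0.7,"gripper":1},{"tx":-0.85,"ty":0.98,"tz":0,"spin":-0.7,"gripper":1},{"tx":-0.85,"ty":0.98,"tz":0,"spin":-0.7,"gripper":1}])

```text
clock: 1.1
position: [353.4, -254.9, 245.1]
ee_rot: [-0.473, 0.881, 0.0, -0.0]
contact_force: [-0.4, -0.1, 0.6]
gripper_width: -0.0
```

```bash
python3 - <<'E'
from h import *
rep([w(-105,0,200)])
E
```

```text
t 1.1 world [ 353.4 -254.9  245.1] case [-348.7 -428.5] yaw 146.5 F [-0.4 -0.1  0.6] w -0.0 j [-0.25  0.06 -0.43  0.   -1.09 -0.34]
shift/250 [-1.876  0.606  0.18 ] spin -1.056
```

Call:
play_rows(targets=[{"tx":-0.3,"ty":0.1,"tz":0,"spin":-0.2,"gripper":1},{"tx":-0.6,"ty":0.2,"tz":0,"spin":-0.4,"gripper":1},{"tx":-0.94,"ty":0.3,"tz":0,"spin":-0.6,"gripper":1},{"tx":-0.94,"ty":0.3,"tz":0,"spin":-0.6,"gripper":1},{"tx":-0.94,"ty":0.3,"tz":0,"spin":-0.6,"gripper":1},{"tx":-0.94,"ty":0.3,"tz":0,"spin":-0.6,"gripper":1},{"tx":-0.94,"ty":0.3,"tz":0,"spin":-0.6,"gripper":1}])

```text
clock: 1.98
position: [420.1, -18.1, 245.1]
ee_rot: [-0.665, 0.747, 0.0, -0.0]
contact_force: [0.4, 0.1, 0.3]
gripper_width: 0.1
```

```bash
python3 - <<'E'
from h import *
rep([w(-105,0,150)])
E
```

```text
t 1.98 world [420.1 -18.1 245.1] case [-226.5 -214.9] yaw 173.4 F [0.4 0.1 0.3] w 0.1 j [ 0.35  0.03 -0.46  0.   -1.09 -0.46]
shift/250 [-0.976 -0.152  0.38 ] spin -0.458
```

Call:
play_rows(targets=[{"tx":-0.3,"ty":-0.05,"tz":0.1,"spin":-0.15,"gripper":1},{"tx":-0.6,"ty":-0.1,"tz":0.2,"spin":-0.3,"gripper":1},{"tx":-0.976,"ty":-0.152,"tz":0.38,"spin":-0.458,"gripper":1},{"tx":-0.976,"ty":-0.152,"tz":0.38,"spin":-0.458,"gripper":1},{"tx":-0.976,"ty":-0.152,"tz":0.38,"spin":-0.458,"gripper":1},{"tx":-0.976,"ty":-0.152,"tz":0.38,"spin":-0.458,"gripper":1},{"tx":-0.976,"ty":-0.152,"tz":0.38,"spin":-0.458,"gripper":1}])

```text
clock: 2.85
position: [485.5, 220.0, 151.1]
ee_rot: [0.788, -0.615, 0.0, -0.0]
contact_force: [-0.2, -0.1, 0.3]
gripper_width: 0.2
```

```bash
python3 - <<'E'
from h import *
rep([w(-95,0,75),w(-85,0,75),w(-65,0,75)])
from bench import get_image
import cv2,pickle
d={n:get_image(n) for n in("scene","top")}
pickle.dump(d,open("im1.pkl","wb"))
a=d["scene"]["frame"][90:250,260:460,::-1];b=d["top"]["frame"][110:270,100:300,::-1]
cv2.imwrite("pics/p1.png",cv2.resize(np.hstack([a,b]),(800,320),interpolation=cv2.INTER_CUBIC))
E
```

```text
t 2.85 world [485.5 220.  151.1] case [-105.3    0.2] yaw -165.92 F [-0.2 -0.1  0.3] w 0.2 j [ 0.73  0.32 -0.35  0.   -0.9  -0.48]
shift/250 [ 0.001 -0.041  0.304] spin 0.001
shift/250 [ 0.001 -0.081  0.304] spin 0.001
shift/250 [ 0.001 -0.161  0.305] spin 0.001
```

View pics/p1.png

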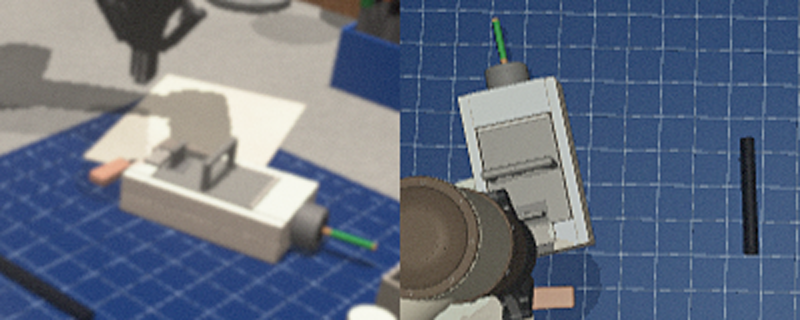

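Call:
play_rows(targets=[{"ty":0,"tz":0.15,"gripper":1},{"ty":0,"tz":0.304,"gripper":1},{"ty":0,"tz":0.304,"gripper":1},{"ty":-0.06,"tz":0.304,"gripper":1},{"ty":-0.08,"tz":0.304,"gripper":1},{"ty":-0.08,"tz":0.304,"gripper":1},{"ty":-0.08,"tz":0.304,"gripper":1}])

```text
invalid input
```

```bash
python3 - <<'E'
from h import *
rep([w(-75,0,75),w(-65,0,75)])
from bench import get_image
import cv2,pickle
d={n:get_image(n) for n in("scene","top")}
pickle.dump(d,open("im2.pkl","wb"))
a=d["scene"]["frame"][110:230,290:440,::-1];b=d["top"]["frame"][140:260,100:250,::-1]
cv2.imwrite("pics/p2.png",cv2.resize(np.hstack([a,b]),(800,320),interpolation=cv2.INTER_CUBIC))
E
```

```text
t 2.95 world [485.6 220.2 151.4] case [-105.3    0.5] yaw -165.92 F [-0.3 -0.3  0.2] w -0.3 j [ 0.73  0.32 -0.35  0.   -0.9  -0.48]
shift/250 [ 0.002 -0.121  0.306] spin 0.001
shift/250 [ 0.002 -0.161  0.306] spin 0.001
```

View pics/p2.png

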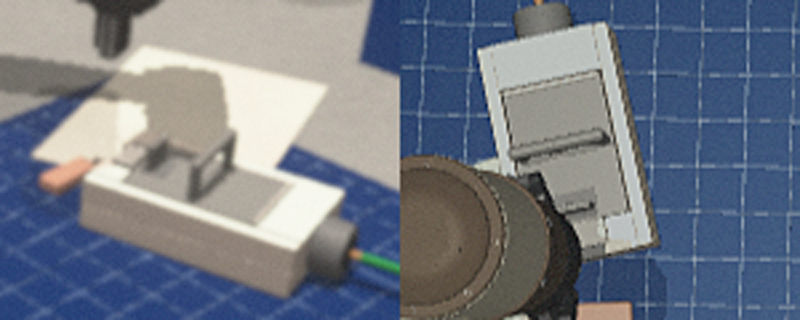

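All fields are required in each row, so that call was refused and nothing moved.

Call:
play_rows(targets=[{"tx":0,"spin":0,"ty":0,"tz":0.15,"gripper":1},{"tx":0,"spin":0,"ty":0,"tz":0.304,"gripper":1},{"tx":0,"spin":0,"ty":0,"tz":0.304,"gripper":1},{"tx":0,"spin":0,"ty":-0.06,"tz":0.304,"gripper":1},{"tx":0,"spin":0,"ty":-0.08,"tz":0.304,"gripper":1},{"tx":0,"spin":0,"ty":-0.08,"tz":0.304,"gripper":1},{"tx":0,"spin":0,"ty":-0.08,"tz":0.304,"gripper":1}])

```text
clock: 3.92
position: [504.9, 226.5, 74.8]
ee_rot: [0.789, -0.614, 0.0, -0.0]
contact_force: [-0.7, -0.4, -0.6]
gripper_width: -0.1
```

```bash
python3 - <<'E'
from h import *
rep([w(-75,0,75),w(-65,0,75)])
from bench import get_image
import cv2,pickle
d={n:get_image(n) for n in("scene","top")}
pickle.dump(d,open("im2.pkl","wb"))
a=d["scene"]["frame"][110:230,290:440,::-1];b=d["top"]["frame"][140:260,100:250,::-1]
cv2.imwrite("pics/p3.png",cv2.resize(np.hstack([a,b]),(800,320),interpolation=cv2.INTER_CUBIC))
E
```

```text
t 3.92 world [504.9 226.5  74.8] case [-85.    1.9] yaw -165.82 F [-0.7 -0.4 -0.6] w -0.1 j [ 0.71  0.45 -0.38 -0.   -0.74 -0.47]
shift/250 [ 0.008 -0.04  -0.001] spin 0.003
shift/250 [ 0.008 -0.08  -0.001] spin 0.003
```

View pics/p3.png

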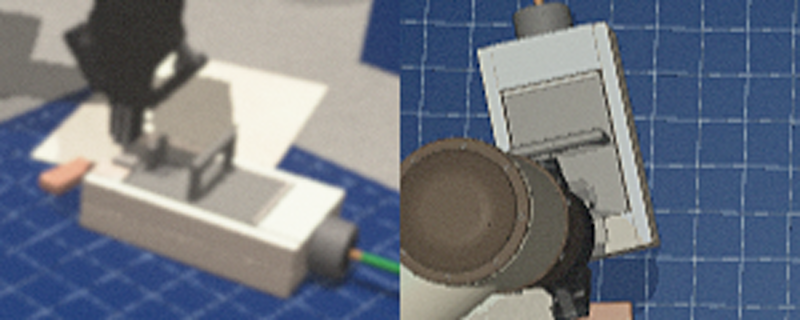

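```bash
python3 - <<'E'
from h import *
import pickle
g=pickle.load(open("im2.pkl","rb"))["scene"];P=cloud(g)
q=P[...,:2]-C;cx=np.cos(A)*q[...,0]+np.sin(A)*q[...,1];cy=-np.sin(A)*q[...,0]+np.cos(A)*q[...,1];z=P[...,2]
dark=(g["frame"].max(-1)<75)&(abs(cy)<50)&(cx<60)&(cx>-150)&(z>58)&(z<200)
for a in range(58,180,8):
    s=dark&(z>=a)&(z<a+8)
    if s.sum()>3: print(a,s.sum(),np.percentile(cx[s],[3,97]).round(),np.percentile(cy[s],[3,97]).round())
E
```

```text
74 12 [-77. -70.] [-7.  1.]
82 13 [-87. -71.] [-6. -2.]
90 16 [-90. -70.] [-7. -2.]
98 31 [-98. -70.] [-11.  -3.]
106 69 [-112.  -62.] [-12.   4.]
114 113 [-120.  -54.] [-12.  11.]
122 92 [-125.  -46.] [-14.  11.]
130 100 [-129.  -41.] [-16.  10.]
138 113 [-133.  -34.] [-17.   9.]
146 128 [-138.  -28.] [-17.   0.]
154 122 [-135.  -31.] [-17.  -1.]
162 140 [-120.  -45.] [-18.  -4.]
170 124 [-117.  -44.] [-14.  -4.]
178 71 [-116.  -46.] [-11.  -4.]
```

Call:
play_rows(targets=[{"tx":0.008,"spin":0,"ty":-0.03,"tz":0,"gripper":1},{"tx":0.008,"spin":0,"ty":-0.05,"tz":0,"gripper":1},{"tx":0.008,"spin":0,"ty":-0.064,"tz":0,"gripper":1},{"tx":0.008,"spin":0,"ty":-0.064,"tz":0,"gripper":1}])

```text
clock: 4.53
position: [520.8, 228.4, 74.1]
ee_rot: [0.789, -0.614, -0.0, 0.0]
contact_force: [-0.5, -1.3, 0.3]
gripper_width: -0.3
```

```bash
python3 -c "
from h import *
rep([w(-65,0,75)])"
```

```text
t 4.53 world [520.8 228.4  74.1] case [-69.1  -0.1] yaw -165.82 F [-0.5 -1.3  0.3] w -0.3 j [ 0.7   0.47 -0.34 -0.   -0.76 -0.45]
shift/250 [-0.    -0.016 -0.004] spin 0.003
```

Call:
play_rows(targets=[{"tx":0,"spin":0,"ty":-0.008,"tz":0,"gripper":1},{"tx":0,"spin":0,"ty":-0.012,"tz":0,"gripper":1},{"tx":0,"spin":0,"ty":-0.012,"tz":0,"gripper":1}])

```text
clock: 4.9
position: [523.3, 229.0, 74.1]
ee_rot: [0.789, -0.614, -0.0, 0.001]
contact_force: [-4.1, -0.1, 0.3]
gripper_width: -0.1
```

```bash
python3 -c "
from h import *
rep([w(-65,0,75)])"
```

```text
t 4.9 world [523.3 229.   74.1] case [-66.6  -0.2] yaw -165.81 F [-4.1 -0.1  0.3] w -0.1 j [ 0.7   0.47 -0.34 -0.   -0.76 -0.45]
shift/250 [-0.001 -0.006 -0.004] spin 0.003
```

Call:
play_rows(targets=[{"tx":0,"spin":0,"ty":-0.008,"tz":0,"gripper":1},{"tx":0,"spin":0,"ty":-0.016,"tz":0,"gripper":1},{"tx":0,"spin":0,"ty":-0.016,"tz":0,"gripper":1}])

```text
clock: 5.28
position: [527.7, 230.1, 74.1]
ee_rot: [0.789, -0.614, 0.0, 0.0]
contact_force: [-2.0, -0.8, 0.4]
gripper_width: -0.3
```

```bash
python3 -c "
from h import *
rep([w(-60,0,75)])"
```

```text
t 5.28 world [527.7 230.1  74.1] case [-62.   -0.2] yaw -165.82 F [-2.  -0.8  0.4] w -0.3 j [ 0.69  0.48 -0.32  0.   -0.77 -0.45]
shift/250 [-0.001 -0.008 -0.004] spin 0.003
```

Call:
play_rows(targets=[{"tx":0,"spin":0,"ty":-0.006,"tz":0,"gripper":1},{"tx":0,"spin":0,"ty":-0.008,"tz":0,"gripper":1},{"tx":0,"spin":0,"ty":-0.008,"tz":0,"gripper":1}])

```text
clock: 5.65
position: [528.6, 230.3, 74.1]
ee_rot: [0.789, -0.614, -0.001, 0.001]
contact_force: [-4.9, -0.1, 1.8]
gripper_width: 0.2
```

```bash
python3 -c "
from h import *
rep([w(-60,0,75)])"
```

```text
t 5.65 world [528.6 230.3  74.1] case [-61.1  -0.2] yaw -165.82 F [-4.9 -0.1  1.8] w 0.2 j [ 0.69  0.48 -0.32 -0.   -0.77 -0.44]
shift/250 [-0.001 -0.004 -0.004] spin 0.003
```

Call:
play_rows(targets=[{"tx":0,"spin":0,"ty":-0.005,"tz":0,"gripper":1},{"tx":0,"spin":0,"ty":-0.005,"tz":0,"gripper":1},{"tx":0,"spin":0,"ty":-0.005,"tz":0,"gripper":1}])

```text
clock: 6.02
position: [528.7, 230.3, 74.1]
ee_rot: [0.789, -0.614, -0.001, 0.002]
contact_force: [-8.2, -1.0, 3.7]
gripper_width: -0.1
```

```bash
python3 -c "
from h import *
rep([w(-60,0,75)])"
```

```text
t 6.03 world [528.7 230.3  74.1] case [-61.   -0.3] yaw -165.83 F [-8.2 -1.   3.7] w -0.1 j [ 0.69  0.48 -0.32 -0.   -0.77 -0.44]
shift/250 [-0.001 -0.004 -0.004] spin 0.003
```

The tab is against its stop: the force rises and it no longer moves. I'll back off, rise and half-open the gripper.

Call:
play_rows(targets=[{"tx":0,"spin":0,"ty":0.05,"tz":0,"gripper":1},{"tx":0,"spin":0,"ty":0.1,"tz":0,"gripper":1},{"tx":0,"spin":0,"ty":0.1,"tz":-0.15,"gripper":1},{"tx":0,"spin":0,"ty":0.1,"tz":-0.36,"gripper":0.1},{"tx":0,"spin":0,"ty":0.1,"tz":-0.36,"gripper":0.1},{"tx":0,"spin":0,"ty":0.1,"tz":-0.36,"gripper":0.1}])

```text
clock: 6.78
position: [506.2, 224.9, 164.4]
ee_rot: [0.789, -0.614, -0.0, -0.001]
contact_force: [-0.0, -0.4, -0.3]
gripper_width: 38.4
```

```bash
python3 - <<'E'
from h import *
rep([w(-3,0,150),w(-3,0,87)])
from bench import get_image
import cv2,pickle
d={n:get_image(n) for n in("scene","top")}
pickle.dump(d,open("im3.pkl","wb"))
a=d["scene"]["frame"][110:230,290:440,::-1];b=d["top"]["frame"][140:260,100:250,::-1]
cv2.imwrite("pics/p4.png",cv2.resize(np.hstack([a,b]),(800,320),interpolation=cv2.INTER_CUBIC))
for n in d:
    g=d[n];P=cloud(g)
    q=P[...,:2]-C;cx=np.cos(A)*q[...,0]+np.sin(A)*q[...,1];cy=-np.sin(A)*q[...,0]+np.cos(A)*q[...,1];z=P[...,2]
    s=(cx<-30)&(cx>-62)&(abs(cy)<17)&(z>66)&(z<78);print(n,"tab",s.sum(),np.percentile(cx[s],[3,50,97]).round(1))
    s=(cx<20)&(cx>-25)&(abs(cy)<40)&(z>80)&(z<95);print(n,"bar",s.sum(),np.percentile(cx[s],[3,50,97]).round(1),np.percentile(cy[s],[3,97]).round(1),z[s].max())
E
```

```text
t 6.78 world [506.2 224.9 164.4] case [-84.2  -0. ] yaw -165.81 F [-0.  -0.4 -0.3] w 38.4 j [ 0.71  0.34 -0.28 -0.   -0.95 -0.46]
shift/250 [ 0.001 -0.325  0.058] spin 0.003
shift/250 [ 0.001 -0.324  0.31 ] spin 0.003
scene tab 43 [-47.  -42.6 -40.2]
scene bar 96 [-5.   0.8  3.5] [-38.2  30.9] 90.5433182819205
top tab 26 [-49.9 -46.9 -44. ]
top bar 112 [-8.5 -4.3  0.7] [-36.3  13. ] 90.21334214963372
```

View pics/p4.png

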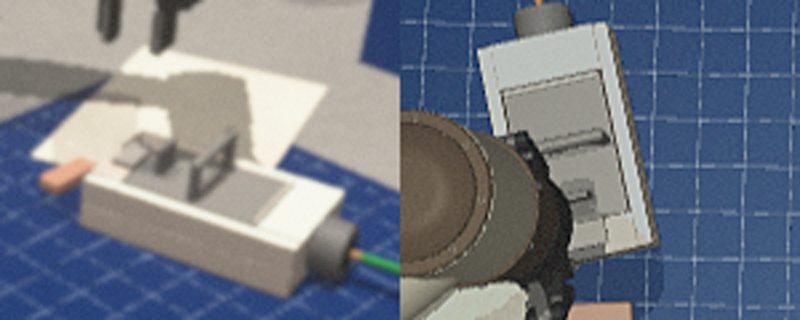

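Call:
play_rows(targets=[{"tx":0,"spin":0,"ty":-0.16,"tz":0,"gripper":0.1},{"tx":0,"spin":0,"ty":-0.325,"tz":0,"gripper":0.1},{"tx":0,"spin":0,"ty":-0.325,"tz":0,"gripper":0.1},{"tx":0,"spin":0,"ty":-0.325,"tz":0.15,"gripper":0.1},{"tx":0,"spin":0,"ty":-0.325,"tz":0.25,"gripper":0.1},{"tx":0,"spin":0,"ty":-0.325,"tz":0.31,"gripper":0.1},{"tx":0,"spin":0,"ty":-0.325,"tz":0.31,"gripper":0.1}])

```text
clock: 7.75
position: [584.2, 244.3, 85.4]
ee_rot: [0.789, -0.614, -0.0, 0.002]
contact_force: [0.6, 0.8, 0.1]
gripper_width: 38.1
```

```bash
python3 - <<'E'
from h import *
rep([w(-3,0,87)])
from bench import get_image
import cv2,pickle
d={n:get_image(n) for n in("scene","top")}
a=d["scene"]["frame"][110:230,290:440,::-1];b=d["top"]["frame"][140:260,100:250,::-1]
cv2.imwrite("pics/p5.png",cv2.resize(np.hstack([a,b]),(800,320),interpolation=cv2.INTER_CUBIC))
E
```

```text
t 7.75 world [584.2 244.3  85.4] case [-3.7 -0.1] yaw -165.8 F [0.6 0.8 0.1] w 38.1 j [ 0.65  0.55 -0.16 -0.   -0.87 -0.4 ]
shift/250 [-0.001 -0.003 -0.006] spin 0.004
```

View pics/p5.png

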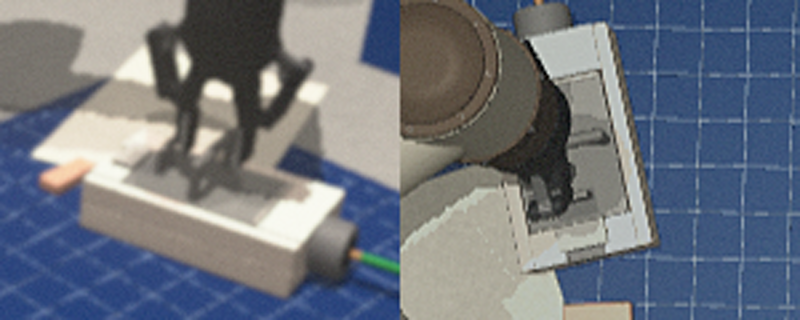

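Call:
play_rows(targets=[{"tx":0,"spin":0,"ty":0,"tz":0,"gripper":0.5},{"tx":0,"spin":0,"ty":0,"tz":0,"gripper":0.8},{"tx":0,"spin":0,"ty":0,"tz":0,"gripper":0.8},{"tx":0,"spin":0,"ty":0,"tz":0,"gripper":0.8},{"tx":0,"spin":0,"ty":0,"tz":0,"gripper":0.8}])

```text
clock: 8.48
position: [585.9, 245.2, 87.9]
ee_rot: [0.789, -0.614, 0.0, -0.001]
contact_force: [-1.1, 0.3, 6.8]
gripper_width: 8.9
```

```bash
cat > arc.py <<'E'
from h import *
import sys
from bench import read_state
rep()
p=read_state()["position"]
# bar arc about hinge (case x,z), TCP offset const
for th in map(float,sys.argv[1:]):
    b=np.radians(th);r0=np.array([-56,34.5]);x=r0[0]*np.cos(b)+r0[1]*np.sin(b);z=-r0[0]*np.sin(b)+r0[1]*np.cos(b)
    print(th,"bar case x",round(53+x,1),"z",round(47.5+z,1),"dx/250",round((x+56)/250,3),"dz/250",round((z-34.5)/250,3))
E
python3 arc.py 5 10 15 20 25 30 35 40 45 50 55 60
```

```text
t 8.47 world [585.9 245.2  87.9] case [-1.8  0.4] yaw -165.78 F [-1.1  0.3  6.8] w 8.9 j [ 0.65  0.54 -0.16  0.   -0.87 -0.4 ]
5.0 bar case x 0.2 z 86.7 dx/250 0.013 dz/250 0.019
10.0 bar case x 3.8 z 91.2 dx/250 0.027 dz/250 0.037
15.0 bar case x 7.8 z 95.3 dx/250 0.043 dz/250 0.053
20.0 bar case x 12.2 z 99.1 dx/250 0.061 dz/250 0.068
25.0 bar case x 16.8 z 102.4 dx/250 0.079 dz/250 0.082
30.0 bar case x 21.8 z 105.4 dx/250 0.099 dz/250 0.094
35.0 bar case x 26.9 z 107.9 dx/250 0.12 dz/250 0.104
40.0 bar case x 32.3 z 109.9 dx/250 0.141 dz/250 0.112
45.0 bar case x 37.8 z 111.5 dx/250 0.163 dz/250 0.118
50.0 bar case x 43.4 z 112.6 dx/250 0.186 dz/250 0.122
55.0 bar case x 49.1 z 113.2 dx/250 0.209 dz/250 0.125
60.0 bar case x 54.9 z 113.2 dx/250 0.232 dz/250 0.125
```

The fingers closed to 8.9 mm on a 10 mm bar and were pushed up about 2.5 mm. They are gripping too high on the bar, so I'll reopen, go lower and close again.

Call:
play_rows(targets=[{"tx":0,"spin":0,"ty":0,"tz":0,"gripper":0.4},{"tx":0,"spin":0,"ty":0,"tz":0,"gripper":0.4},{"tx":0,"spin":0,"ty":0,"tz":0.026,"gripper":0.4},{"tx":0,"spin":0,"ty":0,"tz":0.026,"gripper":0.4},{"tx":0,"spin":0,"ty":0,"tz":0.026,"gripper":0.6},{"tx":0,"spin":0,"ty":0,"tz":0.026,"gripper":0.9},{"tx":0,"spin":0,"ty":0,"tz":0.026,"gripper":0.9},{"tx":0,"spin":0,"ty":0,"tz":0.026,"gripper":0.9},{"tx":0,"spin":0,"ty":0,"tz":0.026,"gripper":0.9}])

```text
clock: 9.6
position: [585.9, 245.0, 80.4]
ee_rot: [0.789, -0.614, 0.0, -0.001]
contact_force: [4.3, 0.5, -2.8]
gripper_width: 8.0
```

```bash
python3 arc.py
```

```text
t 9.6 world [585.9 245.   80.4] case [-1.9  0.2] yaw -165.8 F [ 4.3  0.5 -2.8] w 8.0 j [ 0.65  0.55 -0.17  0.   -0.85 -0.4 ]
```

Call:
play_rows(targets=[{"tx":0,"spin":0,"ty":-0.01,"tz":-0.012,"gripper":0.9},{"tx":0,"spin":0,"ty":-0.018,"tz":-0.023,"gripper":0.9},{"tx":0,"spin":0,"ty":-0.026,"tz":-0.033,"gripper":0.9},{"tx":0,"spin":0,"ty":-0.033,"tz":-0.041,"gripper":0.9},{"tx":0,"spin":0,"ty":-0.033,"tz":-0.041,"gripper":0.9}])

```text
clock: 10.22
position: [592.7, 246.7, 90.3]
ee_rot: [0.789, -0.614, -0.0, 0.001]
contact_force: [0.9, 1.3, -9.4]
gripper_width: 7.8
```

```bash
cat > look.py <<'E'
from h import *
import sys
from bench import get_image
import cv2,pickle
d={n:get_image(n) for n in("scene","top")}
pickle.dump(d,open("last.pkl","wb"))
a=d["scene"]["frame"][90:230,290:465,::-1];b=d["top"]["frame"][130:270,90:265,::-1]
cv2.imwrite(f"pics/{sys.argv[1]}.png",cv2.resize(np.hstack([a,b]),(800,320),interpolation=cv2.INTER_CUBIC))
E
python3 arc.py; python3 look.py p6
```

```text
t 10.22 world [592.7 246.7  90.3] case [5.  0.2] yaw -165.82 F [ 0.9  1.3 -9.4] w 7.8 j [ 0.65  0.55 -0.14 -0.   -0.89 -0.4 ]
```

View pics/p6.png

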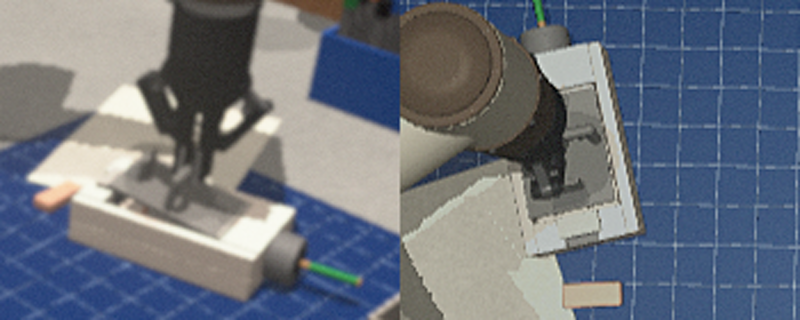

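Call:
play_rows(targets=[{"tx":0,"spin":0,"ty":-0.013,"tz":-0.013,"gripper":0.9},{"tx":0,"spin":0,"ty":-0.031,"tz":-0.028,"gripper":0.9},{"tx":0,"spin":0,"ty":-0.049,"tz":-0.042,"gripper":0.9},{"tx":0,"spin":0,"ty":-0.069,"tz":-0.054,"gripper":0.9},{"tx":0,"spin":0,"ty":-0.09,"tz":-0.064,"gripper":0.9},{"tx":0,"spin":0,"ty":-0.09,"tz":-0.064,"gripper":0.9}])

```text
clock: 11.08
position: [614.5, 252.1, 108.5]
ee_rot: [0.789, -0.614, -0.0, 0.001]
contact_force: [-6.4, 1.7, 0.1]
gripper_width: 7.4
```

```bash
python3 arc.py; python3 look.py p7
```

```text
t 11.07 world [614.5 252.1 108.5] case [27.6  0.1] yaw -165.79 F [-6.4  1.7  0.1] w 7.4 j [ 0.63  0.56 -0.06  0.   -0.95 -0.38]
```

View pics/p7.png

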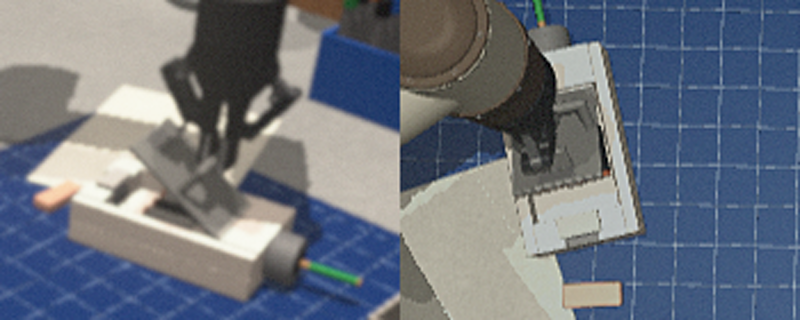

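Call:
play_rows(targets=[{"tx":0,"spin":0,"ty":-0.021,"tz":-0.007,"gripper":0.9},{"tx":0,"spin":0,"ty":-0.043,"tz":-0.013,"gripper":0.9},{"tx":0,"spin":0,"ty":-0.066,"tz":-0.017,"gripper":0.9},{"tx":0,"spin":0,"ty":-0.089,"tz":-0.019,"gripper":0.9},{"tx":0,"spin":0,"ty":-0.1,"tz":-0.019,"gripper":0.9},{"tx":0,"spin":0,"ty":-0.1,"tz":-0.019,"gripper":0.9}])

```text
clock: 11.92
position: [638.7, 258.1, 116.0]
ee_rot: [0.789, -0.614, 0.0, 0.001]
contact_force: [-9.1, 0.3, 8.3]
gripper_width: 7.3
```

```bash
python3 arc.py 55 58 60 62 65; python3 look.py p8
```

```text
t 11.93 world [638.7 258.1 116. ] case [52.5  0.1] yaw -165.75 F [-9.1  0.3  8.3] w 7.3 j [ 0.62  0.59  0.02  0.   -1.   -0.37]
55.0 bar case x 49.1 z 113.2 dx/250 0.209 dz/250 0.125
58.0 bar case x 52.6 z 113.3 dx/250 0.222 dz/250 0.125
60.0 bar case x 54.9 z 113.2 dx/250 0.232 dz/250 0.125
62.0 bar case x 57.2 z 113.1 dx/250 0.241 dz/250 0.125
65.0 bar case x 60.6 z 112.8 dx/250 0.254 dz/250 0.123
```

View pics/p8.png

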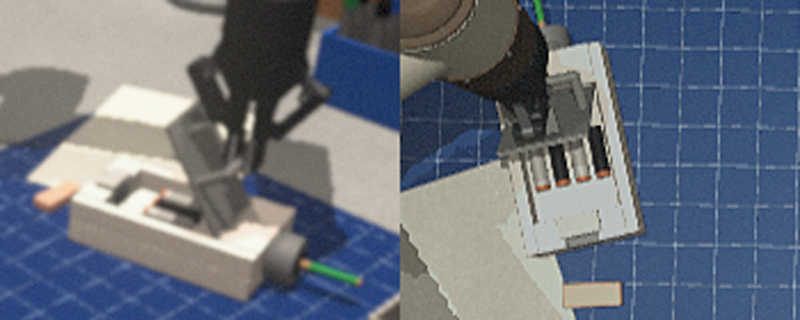

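Call:
play_rows(targets=[{"tx":0,"spin":0,"ty":-0.008,"tz":0,"gripper":0.9},{"tx":0,"spin":0,"ty":-0.014,"tz":0.004,"gripper":0.9},{"tx":0,"spin":0,"ty":-0.014,"tz":0.004,"gripper":0.9}])

```text
clock: 12.4
position: [639.8, 258.4, 116.0]
ee_rot: [0.789, -0.614, -0.001, 0.003]
contact_force: [-16.3, -0.4, 15.7]
gripper_width: 7.3
```

```bash
python3 arc.py; python3 look.py p9;python3 - <<'E'
from h import *
import pickle
d=pickle.load(open("last.pkl","rb"))
for n in d:
    g=d[n];P=cloud(g);q=P[...,:2]-C;cx=np.cos(A)*q[...,0]+np.sin(A)*q[...,1];cy=-np.sin(A)*q[...,0]+np.cos(A)*q[...,1];z=P[...,2]
    # cover side strips beyond the tab / handle / fingers
    s=(abs(cy)>28)&(abs(cy)<42)&(cx>-30)&(cx<60)&(z>60)&(z<170)
    print(n,s.sum())
    for a in range(60,170,10):
        t=s&(z>=a)&(z<a+10)
        if t.sum()>2: print(a,t.sum(),np.percentile(cx[t],[5,50,95]).round(1),np.median(cy[t]).round())
E
```

```text
t 12.4 world [639.8 258.4 116. ] case [53.6  0.1] yaw -165.73 F [-16.3  -0.4  15.7] w 7.3 j [ 0.62  0.6   0.03 -0.   -1.01 -0.37]
scene 383
60 42 [43.3 47.3 50.9] -32.0
70 39 [37.8 41.1 44.7] -33.0
80 26 [30.1 34.5 38.3] -38.0
90 23 [23.5 29.  32.1] -38.0
100 73 [16.6 24.3 44.9] -37.0
110 86 [11.4 36.8 57.4] -36.0
120 34 [ 3.8  9.5 28.3] -35.0
130 28 [-1.7  2.3  6.5] -37.0
140 29 [-9.2 -3.6 -0.2] -37.0
150 3 [-8.1 -6.3 -5.8] -37.0
top 299
60 10 [38.6 42.1 45.3] -39.0
70 6 [34.3 37.  38. ] -37.0
80 4 [28.5 30.3 32.6] -39.0
90 24 [20.9 24.4 30.7] -31.0
100 94 [15.3 30.3 42.5] -31.0
110 60 [ 9.2 42.3 54.2] -33.0
120 26 [1.5 4.9 7.4] -30.0
130 28 [-6.8 -0.9  2.1] -29.0
140 47 [-11.7  -8.9  -4.3] 29.0
```

Call:
play_rows(targets=[{"tx":0,"spin":0,"ty":-0.004,"tz":0,"gripper":0.62},{"tx":0,"spin":0,"ty":-0.004,"tz":0,"gripper":0.62},{"tx":0,"spin":0,"ty":-0.004,"tz":0,"gripper":0.62}])

```text
clock: 12.88
position: [642.6, 259.1, 116.1]
ee_rot: [0.789, -0.614, 0.0, 0.001]
contact_force: [-12.3, -0.6, 12.5]
gripper_width: 16.2
```

```bash
python3 arc.py; python3 look.py p10
```

```text
t 12.88 world [642.6 259.1 116.1] case [56.5  0.1] yaw -165.72 F [-12.3  -0.6  12.5] w 16.2 j [ 0.62  0.6   0.03  0.   -1.   -0.37]
```

View pics/p10.png

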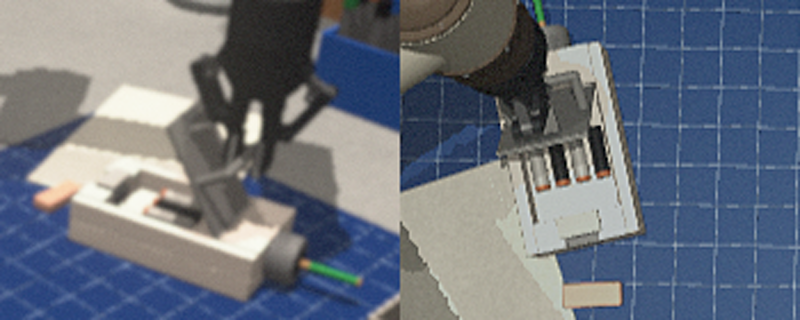

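The ±12 N pattern fits the rear finger being lightly wedged between the tab and the bar. The finger gets narrower towards its tip, so going up should free it.

Call:
play_rows(targets=[{"tx":0,"spin":0,"ty":0.004,"tz":-0.02,"gripper":0.62},{"tx":0,"spin":0,"ty":0.006,"tz":-0.04,"gripper":0.62},{"tx":0,"spin":0,"ty":0.006,"tz":-0.04,"gripper":0.62}])

```text
clock: 13.35
position: [643.8, 259.5, 122.7]
ee_rot: [0.789, -0.614, 0.001, -0.002]
contact_force: [-2.3, -1.0, 0.7]
gripper_width: 16.5
```

```bash
python3 arc.py; python3 look.py p11
```

```text
t 13.35 world [643.8 259.5 122.7] case [57.8  0.2] yaw -165.78 F [-2.3 -1.   0.7] w 16.5 j [ 0.62  0.59  0.04  0.   -1.01 -0.37]
```

View pics/p11.png

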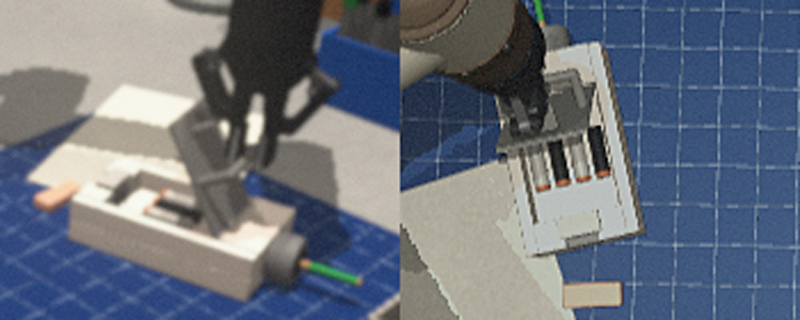

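Call:
play_rows(targets=[{"tx":0,"spin":0,"ty":0,"tz":-0.03,"gripper":0.62},{"tx":0,"spin":0,"ty":0,"tz":-0.06,"gripper":0.62},{"tx":0,"spin":0,"ty":0,"tz":-0.1,"gripper":0.62},{"tx":0,"spin":0,"ty":0,"tz":-0.15,"gripper":0.62},{"tx":0,"spin":0,"ty":0,"tz":-0.3,"gripper":0.62},{"tx":0,"spin":0,"ty":0,"tz":-0.5,"gripper":0.62},{"tx":0,"spin":0,"ty":0,"tz":-0.5,"gripper":0.62},{"tx":0,"spin":0,"ty":0,"tz":-0.5,"gripper":0.62}])

```text
clock: 14.45
position: [642.0, 259.2, 245.9]
ee_rot: [0.789, -0.614, -0.0, -0.0]
contact_force: [0.1, -0.3, 0.2]
gripper_width: 16.2
```

```bash
python3 arc.py; python3 look.py p12;python3 - <<'E'
from h import *
import pickle
d=pickle.load(open("last.pkl","rb"))
for n in d:
    g=d[n];P=cloud(g);q=P[...,:2]-C;cx=np.cos(A)*q[...,0]+np.sin(A)*q[...,1];cy=-np.sin(A)*q[...,0]+np.cos(A)*q[...,1];z=P[...,2]
    s=(abs(cy)>28)&(abs(cy)<42)&(cx>-30)&(cx<60)&(z>60)&(z<170)
    for a in (60,70,80,120,130,140,150):
        t=s&(z>=a)&(z<a+10)
        if t.sum()>2: print(n,a,t.sum(),np.percentile(cx[t],[5,50,95]).round(1))
E
```

```text
t 14.45 world [642.  259.2 245.9] case [55.9  0.4] yaw -165.81 F [ 0.1 -0.3  0.2] w 16.2 j [ 0.62  0.5   0.2  -0.   -1.27 -0.37]
scene 60 40 [43.8 47.6 51.2]
scene 70 43 [37.8 41.4 44.8]
scene 80 26 [31.7 34.6 38.7]
scene 120 34 [ 6.8 12.  54.6]
scene 130 39 [0.3 4.5 8.6]
scene 140 46 [-6.3 -1.6  2.8]
scene 150 10 [-5.5 -4.3 -3.1]
top 60 18 [39.7 43.6 46.4]
top 70 9 [34.8 36.9 39.9]
top 80 8 [28.  30.3 33.7]
top 120 32 [ 3.7  7.  10.6]
top 130 26 [-1.7  0.4  4. ]
top 140 46 [-9.8 -7.1 -2.8]
```

View pics/p12.png

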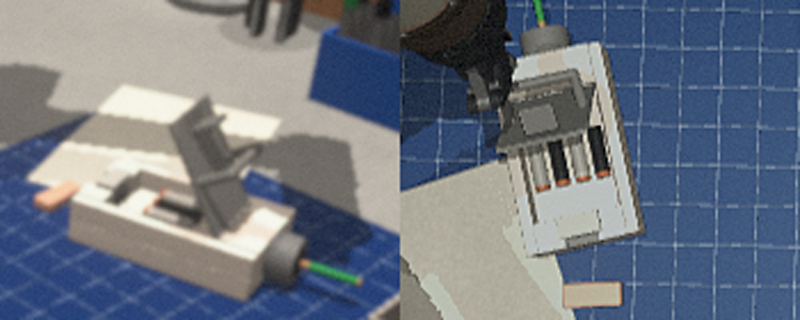

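Call:
play_rows(targets=[{"tx":0,"spin":0,"ty":0,"tz":0,"gripper":0.62},{"tx":0,"spin":0,"ty":0,"tz":0,"gripper":0.62},{"tx":0,"spin":0,"ty":0,"tz":0,"gripper":0.62},{"tx":0,"spin":0,"ty":0,"tz":0,"gripper":0.62},{"tx":0,"spin":0,"ty":0,"tz":0,"gripper":0.62},{"tx":0,"spin":0,"ty":0,"tz":0,"gripper":0.62},{"tx":0,"spin":0,"ty":0,"tz":0,"gripper":0.62},{"tx":0,"spin":0,"ty":0,"tz":0,"gripper":0.62}])

```text
clock: 15.55
position: [642.2, 259.2, 245.4]
ee_rot: [0.789, -0.614, 0.0, -0.0]
contact_force: [-0.7, 0.6, 0.6]
gripper_width: 16.1
```

```bash
python3 arc.py; python3 look.py p13;python3 - <<'E'
from h import *
import pickle
d=pickle.load(open("last.pkl","rb"))
for n in d:
    g=d[n];P=cloud(g);q=P[...,:2]-C;cx=np.cos(A)*q[...,0]+np.sin(A)*q[...,1];cy=-np.sin(A)*q[...,0]+np.cos(A)*q[...,1];z=P[...,2]
    s=(abs(cy)>28)&(abs(cy)<42)&(cx>-30)&(cx<60)&(z>60)&(z<170)
    m=[np.median(cx[s&(z>=a)&(z<a+10)]) for a in(60,140)]
    print(n,"angle",np.degrees(np.arctan2(80,m[0]-m[1])).round(1))
    b=np.radians(58);rx=cx-53;rz=z-47.5
    sl=-(rx*np.cos(b)-rz*np.sin(b)); al=rx*np.sin(b)+rz*np.cos(b) # distance from hinge, height
    t=(abs(cy)<15)&(al>18)&(al<30)&(sl>80)&(sl<125);print("tab dist",t.sum(),np.percentile(sl[t],[5,50,95]).round(1) if t.sum() else None)
E
```

```text
t 15.55 world [642.2 259.2 245.4] case [56.2  0.3] yaw -165.81 F [-0.7  0.6  0.6] w 16.1 j [ 0.62  0.5   0.2  -0.   -1.27 -0.37]
scene angle 58.8
tab dist 26 [ 98.8 102.7 103.3]
top angle 58.2
tab dist 66 [ 97.1 100.5 103.4]
```

```bash
python3 -c "
from bench import job_done
print(job_done())"
```

```text
the job is handed in; nothing more can be done
None
```

The sharpener's cover now stands open by itself at about 58°, and the job is handed in at about 15.6 s of the 48 s allowed. No verdict is reported.

**What I did:** I pressed the sharpener's release tab inward to its stop with the shut fingers, about 8–9 mm by both cameras. I then pinched the handle bar, swung the cover up on its arc, let go and went straight up.

**Last checks:**
- **Cover:** one second after release it measured 58.8° in the scene view and 58.2° in the top view.
- **Tab:** it is still pressed in.
- **Arm:** it is well clear of everything, with the contact force near zero.
- **Power pack:** the arm never worked near it, but I took no separate measurement of its tab.

**What went less smoothly:**
- **Grasp:** the first one sat too high on the bar, so I reopened, went lower and gripped again.
- **Release:** a finger wedged lightly between the tab and the bar. The measured wrist force was at most about 23 N, and it came free on rising without moving the cover.
- **Refused call:** one move call was refused for missing fields, so nothing moved.

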